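# Uncap the spare saw arbor whose thread hand nobody marked

## Task

Two spare saw arbors stand capped in the wooden rack, one cut with a left-hand thread and one with a right-hand thread, and nobody marked which is which. Find out by turning which way the domed cap nut unscrews, unscrew it (do not wrench it off by pulling), lift it clear of its arbor and finish while still holding it level and still, a hand's breadth above the rack, so that I can inspect the bare thread. Leave the flat-topped cap on the other arbor, and do not disturb the oil can, the grease tub or the brush.

Things in the scene. Friction and masses are not known exactly. Their poses are not given: they have to be found in the camera images.
- domed_cap: dark steel cap nut with a domed top on one of the rack's two arbors (either place). Hexagon 38 mm across flats, 36 mm high, dome 12 mm above it (48 mm in all), round flange 49 mm across, 4 mm high at its foot; 0.11 to 0.22 kg. Origin: centre of its open lower mouth, 48 mm above the bench when screwed down; z up its axis. Two flats face its +x and -x, the others every 60 degrees
- cap_grip (a point): point on the axis of the domed cap, 26 mm above its mouth: the height to grip the hexagon from above across two opposite flats, with the fingertips clear of the flange. Same axes as the cap
- cap_pins (a point): centre of the domed cap's three bore pins, 12 mm above its mouth, that run in the arbor's three-start thread. Hand differs by chance. Tightening way: solid within 12 degrees (over 0.3 N m). Loosening way: turns freely (under 0.2 N m), climbs 5 mm per 60 degrees, 1.5 mm play, so rise with it; after 125 to 140 degrees (two strokes of about 70, regripping between) it lifts straight off
- flat_cap: the other cap nut, on the other arbor 110 mm away: same hexagon and flange but flat on top, 38 mm high. Origin: centre of its lower mouth. To be left alone
- arbor_rack: wooden rack screwed to the bench: plywood foot 100 x 230 x 12 mm, on it a hardwood block 64 x 180 mm, top 40 mm above the bench. Origin: centre of the underside; z up, y along its length. Two upright arbors at y = +55 and -55 mm, each with a collar 49 mm across whose face, 48 mm above the bench, carries the cap, and a threaded end 31 mm high above it
- oil_can: black oil can, body 68 mm across and 88 mm high, with a thin spout up to 167 mm, standing on the bench to the right of the rack and the brush. Origin: centre of its underside
- grease_tub: pale round tub with a black lid, 70 mm across, 50 mm high, standing on the bench to the left of the rack. Origin: centre of its underside
- flat_brush: flat dusting brush, 52 x 200 x 14 mm, lying on the bench close to the right of the rack. Origin: centre of its underside, length along its y
Things that resemble listed ones, but are neither listed nor needed, are in the scene too. What is shaped like the domed_cap but blue or green is not meant.

How it is judged:
By the outcome, as a careful person would: the job done as asked, in the order asked, and still so for the second after the job is handed in, while the arm keeps its last pose, push and grip.
It also fails if it takes over 48 s, if anything falls off the work surface, if the arm or the gripper's body presses on something with over 40 N, if the wrist force passes 120 N, or if a joint passes its speed limit or range.

## Robot

A 6-joint arm with a two-finger parallel gripper is mounted at the origin on a cart in front of the work surface, level with it; the furniture and walls round the work are solid. World frame = base frame: x ahead of the robot, y to its left, z up, the work surface at z = 0. Lengths are in mm, angles in rad, forces in N, time in s.
With the tool pointing down it reaches from about 350 to 875 mm from the base axis. Payload 4.2 kg.
Tool frame: the origin (TCP) lies midway between the tips of the shut fingers; the grasp point (between the pads) lies 19 mm behind it (tcp_to_grasp is the distance from the TCP to the grasp point, in mm); z points along the fingers, y is the line along which they close (so a half turn about z gives the same grasp; the last joint's range is limited). The gripper opens to 85 mm and grips with 20 to 120 N. Pads are 22 mm wide; open, the fingers measure 114 mm over their backs; the gripper's body (76 mm by 85 mm) begins 54 mm behind the grasp point. The pads swing forward as they close: fully open they stand 13 mm farther back than shut.
Start: joints at [-0.868, 0.385, 0.008, 0, -1.194, -0.259], TCP at [268.371, -564.426, 231.312] pointing down, gripper open.
Joint ranges: [-3.14, 3.14], [-1.21, 2.06], [-1.07, 1.41], [-3.16, 2.05], [-2.99, -0.16], [-3.1, 3.1]. Speed limits (rad/s): [2.79, 2.79, 3.14, 3.14, 3.14, 3.14].

## Interface

Orientations are given as a unit quaternion [x, y, z, w].
In Python, from bench import read_state, get_image, job_done, tcp_to_grasp gives the robot as it stands.
- The arm moves only by the tool jog_arm, never from a script. Its argument "plan" is a list of rows, each a list of 3 entries, a list of its own where there are three numbers: the finger opening in mm, from 0 to 85.4, then the shift along the tool's x, y, z as a fraction of full scale, then the turn, a rotation vector about the tool's x, y, z as a fraction of full scale. A call has 1 to 10 rows; each row is the pose to reach, as a shift and turn from the pose commanded when the call began, along the tool's axes at that moment; what a row does not reach only later rows make up. Full scale, the value 1, is 0.1 m for a shift and 60 degrees for a turn. A row lasts 1/8 s, in which the tool goes at most 62.5 mm and 10.7 degrees, less where a joint would pass 70% of its speed; a pose out of reach is approached as far as the arm can. A call with a number of a shift or a turn outside -1 to 1 is refused whole. A call with a gripper value outside its range is refused whole. The fingers move at their own pace and stop on an object; the grip force is fixed at half the most. Time passes only in rows, so rows that repeat a pose let the fingers close. It gives the time, the measured TCP pose, the force, the opening and the grip force at its end, in the units of the state.
- read_state(): the state, without advancing time (a new reading comes with each control period).
- get_image(name): name is "scene" or "top" or "wrist"; returns a dict with "img" (480x640x3 uint8, red, green, blue), "range_z" (480x640 float32, mm along the optical axis (not along the pixel's ray), 0 where there is no reading), "intrinsics" (3x3 intrinsics, pixels), "distortion" ([k1, k2, p1, p2, k3] as OpenCV has them; the pictures are not rectified), "extrinsics" (4x4, takes a point from camera to world coordinates); the wrist camera has in their place "tool_from_camera" (4x4, takes a point from camera to tool coordinates, whose origin is the TCP and whose axes are the flange's). Camera axes: x right, y down, z forward; pixel columns grow to the right and rows downward; lengths in mm; the calibration is good to about 2 mm. A picture is of the moment at which its call begins: read the wrist's pose just before it.
- job_done(): hands the job in; it is judged then, once.
The state is a dict: "clock": time; "joints": joint angles; "joint_vel": joint speeds; "joint_efforts": joint torques, N m; "position": TCP position; "ee_rot": TCP orientation; "contact_force": force on the tool from outside, world axes, zero at the start; "wrist_torque": the same for the moment, N m; "gripper_width": finger opening in mm; "grasp_force": force on a finger pad.
Only numpy, scipy, OpenCV 4.12 (cv2) and the standard library are available. Lean on these libraries where they do the work, as an engineer would, in place of code of your own. Each camera call takes 0.05 s, during which the arm holds its last target. There are 200 camera calls.

## Working session

There is one attempt and no reset: what is moved stays moved. The work goes in short steps, Python scripts to look and compute and a tool call to move; the robot and the scene stay as the last step left them, time stands still between calls to the robot, and variables do not carry over. Pictures are saved under pics/ and viewed, at most 10 in all, crops included, and the job is handed in when it is done.

Besides the shell and the picture viewer there is one more tool, called after ">>>" in YAML: its name, and indented under it one key for each argument. jog_arm: Moves the arm, as the interface text tells. Its arguments: {"type":"object","properties":{"plan":{"type":"array"}},"required":["plan"]}

```bash
mkdir -p pics; cat > h.py <<'E'
import numpy as np, cv2
from bench import *
def cap(name,fn):
    d=get_image(name); cv2.imwrite('pics/'+fn,d['img'][:,:,::-1]); np.savez('/tmp/'+name+'.npz',**{k:np.array(v) for k,v in d.items()}); return d
def pts(d,E=None):
    K=np.array(d['intrinsics'],float); D=np.array(d['distortion'],float); E=np.array(d['extrinsics'],float) if E is None else E
    v,u=np.mgrid[0:480,0:640]; n=cv2.undistortPoints(np.stack([u,v],-1).reshape(-1,1,2).astype(np.float64),K,D).reshape(480,640,2)
    z=np.array(d['range_z']); P=np.dstack([n*z[...,None],z]); return P@E[:3,:3].T+E[:3,3]
E
python3 - <<'E'
from h import *
s=read_state(); print({k:np.round(v,3).tolist() for k,v in s.items()})
a=cap('top','top.png'); b=cap('scene','scene.png')
cv2.imwrite('pics/both.png',cv2.resize(np.vstack([a['img'],b['img']])[:,:,::-1],None,fx=.62,fy=.62))
print(np.round(a['extrinsics'],2),np.round(b['extrinsics'],2))
E
```

```text
{'clock': 0.0, 'joints': [-0.868, 0.386, 0.007, -0.0, -1.194, -0.259], 'joint_vel': [-0.001, 0.002, -0.0, -0.0, 0.001, -0.0], 'joint_efforts': [0.0, -39.229, 18.841, 4.186, -0.005, 0.0], 'position': [268.117, -563.924, 230.224], 'ee_rot': [-0.22, 0.975, 0.001, -0.0], 'contact_force': [-0.456, -0.309, 0.274], 'wrist_torque': [-0.005, -0.016, 0.026], 'grasp_force': 0.0, 'gripper_width': 85.579}
[[-2.00000e-02 -9.90000e-01  1.30000e-01  3.39920e+02]
 [-1.00000e+00  2.00000e-02 -1.00000e-02  4.44200e+01]
 [ 1.00000e-02 -1.30000e-01 -9.90000e-01  1.79989e+03]
 [ 0.00000e+00  0.00000e+00  0.00000e+00  1.00000e+00]] [[-8.5000e-01 -2.7000e-01  4.5000e-01  9.2810e+01]
 [-5.2000e-01  4.3000e-01 -7.3000e-01  7.6425e+02]
 [ 0.0000e+00 -8.6000e-01 -5.1000e-01  5.8180e+02]
 [ 0.0000e+00  0.0000e+00  0.0000e+00  1.0000e+00]]
```

View pics/top.png

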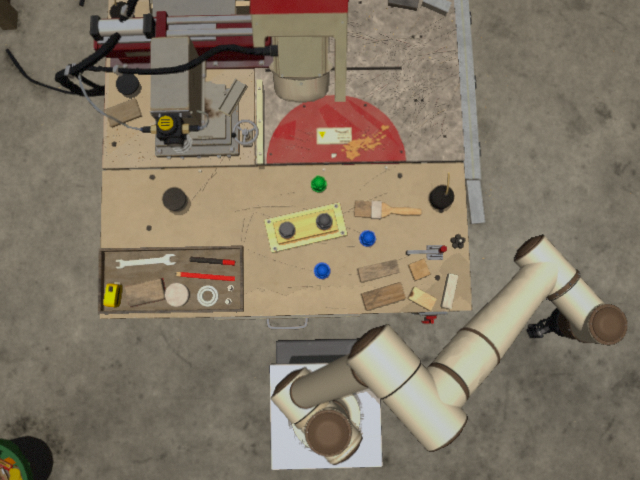

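View pics/scene.png

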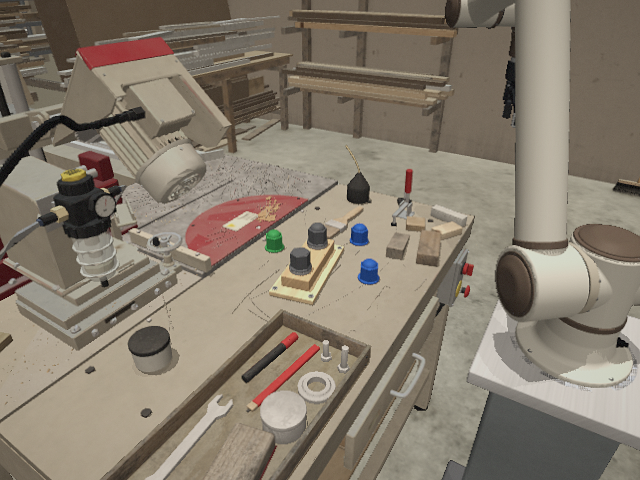

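The two dark caps on the rack are at top pixels (287,230) and (324,221), which are (300,262) and (317,235) in the scene view. The blue and green ones are decoys. I'll enlarge the view and compare depth profiles to see which one is domed.

```bash
python3 - <<'E'
from h import *
t=np.load('/tmp/top.npz'); s=np.load('/tmp/scene.npz')
A=cv2.resize(t['img'][195:260,255:355],(800,520),interpolation=cv2.INTER_CUBIC)[:,:,::-1]
B=cv2.resize(s['img'][210:305,250:380],(760,555),interpolation=cv2.INTER_CUBIC)[:,:,::-1]
cv2.imwrite('pics/c2.png',np.vstack([cv2.resize(A,(500,325)),cv2.resize(B,(380,277))[:, :].copy() if 0 else cv2.copyMakeBorder(cv2.resize(B,(370,270)),0,0,0,130,cv2.BORDER_CONSTANT)]))
for nm,d in(('top',t),('scene',s)):
    P=pts(d); img=d['img'].astype(int)
    print(nm,d['intrinsics'][0,0])
    m=(P[...,2]>54)&(P[...,2]<120)&(P[...,0]>350)&(P[...,0]<750)&(abs(P[...,1])<250)&(img.max(-1)<110)
    n,l,st,c=cv2.connectedComponentsWithStats(m.astype(np.uint8))
    for i in range(1,n):
        if st[i,4]>15:
            q=P[l==i]; hi=q[q[:,2]>80]
            print(st[i],c[i].round(1),'xy',((q.max(0)+q.min(0))/2).round(1),'top z pct',np.percentile(q[:,2],[10,50,90,98]).round(1), 'mean',q.mean(0).round(1))
# yellow foot
d=t;P=pts(d);hsv=cv2.cvtColor(d['img'],cv2.COLOR_RGB2HSV)
m=((P[...,2]>5)&(P[...,2]<48)&(P[...,0]>450)&(P[...,0]<700)&(abs(P[...,1]-30)<180)); m[:195]=0;m[260:]=0;m[:,:255]=0;m[:,352:]=0
m2=m.astype(np.uint8); n,l,st,c=cv2.connectedComponentsWithStats(m2); i=1+np.argmax(st[1:,4]); q=P[l==i]
print(st[i],cv2.minAreaRect(q[:,:2].astype(np.float32)))
b=q[q[:,2]>30]; print(cv2.minAreaRect(b[:,:2].astype(np.float32)))
E
```

```text
top 611.0196110291257
[316 214  16  15 167] [323.9 220.6] xy [556.9  -5.6  80.6] top z pct [ 64.8  90.   97.5 100.4] mean [555.8  -5.8  86.9]
[279 223  15  15 168] [286.6 229.5] xy [533.7 102.3  75.2] top z pct [65.5 85.1 91.  94.4] mean [533.3 100.1  82.9]
scene 445.2672797022176
[308 223  19  22 317] [317.1 233.5] xy [554.4  -3.7  76. ] top z pct [58.5 75.9 92.3 96. ] mean [549.9   3.6  75.7]
[290 248  20  21 353] [299.6 258.1] xy [531.3 105.   71.4] top z pct [58.6 76.1 85.9 87. ] mean [528.2 110.3  74.5]
[ 264  201   84   52 2123] ((545.5330200195312, 49.08331298828125), (107.05178833007812, 244.61294555664062), 12.67371654510498)
((548.345458984375, 46.75022506713867), (65.51510620117188, 179.81216430664062), 11.781044960021973)
```

View pics/c2.png

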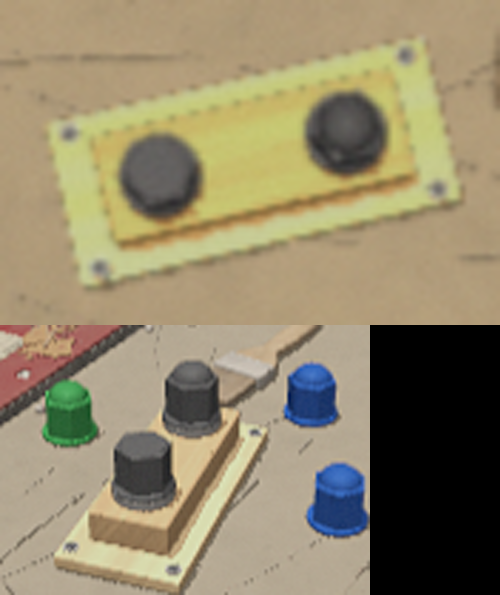

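The domed cap is the right-hand one, at top (324,221) and scene (317,234). It is 10 mm taller than the other and visibly domed, at world xy of about (557,-6). The flat cap is the left one at (287,230). I'm moving over the domed cap now.

>>> jog_arm:
  plan:
    - [85,[-0.5,0.38,0],[0,0,0]]
    - [85,[-1,0.76,0],[0,0,0]]
    - [85,[-1,0.76,0],[0,0,0]]
    - [85,[-1,0.76,0],[0,0,0]]

```text
clock: 0.6
position: [326.2, -452.8, 231.3]
ee_rot: [-0.22, 0.975, -0.0, -0.0]
contact_force: [0.3, 0.5, -0.7]
gripper_width: 85.1
grasp_force: 0.0
```

>>> jog_arm:
  plan:
    - [85,[-0.5,0.38,0],[0,0,0]]
    - [85,[-1,0.76,0],[0,0,0]]
    - [85,[-1,0.76,0],[0,0,0]]

```text
clock: 0.98
position: [384.8, -339.8, 231.3]
ee_rot: [-0.222, 0.975, 0.0, 0.0]
contact_force: [-0.3, 0.1, -0.0]
gripper_width: 85.0
grasp_force: 0.0
```

>>> jog_arm:
  plan:
    - [85,[-0.5,0.38,0],[0,0,0]]
    - [85,[-1,0.76,0],[0,0,0]]
    - [85,[-1,0.76,0],[0,0,0]]

```text
clock: 1.35
position: [442.8, -228.6, 231.2]
ee_rot: [-0.222, 0.975, -0.0, 0.0]
contact_force: [0.0, -0.4, -0.1]
gripper_width: 84.8
grasp_force: 0.0
```

>>> jog_arm:
  plan:
    - [85,[-0.5,0.38,0],[0,0,0]]
    - [85,[-1,0.76,0],[0,0,0]]
    - [85,[-1,0.76,0],[0,0,0]]

```text
clock: 1.72
position: [500.7, -117.4, 230.9]
ee_rot: [-0.221, 0.975, -0.0, -0.0]
contact_force: [-0.9, 0.6, 0.3]
gripper_width: 84.9
grasp_force: 0.0
```

>>> jog_arm:
  plan:
    - [85,[-0.5,0.38,0],[0,0,0]]
    - [85,[-1,0.76,0],[0,0,0]]
    - [85,[-1,0.76,0],[0,0,0]]
    - [85,[-1,0.76,0],[0,0,0]]
    - [85,[-1,0.76,0],[0,0,0]]

```text
clock: 2.35
position: [556.3, -8.6, 231.2]
ee_rot: [-0.219, 0.976, -0.0, -0.0]
contact_force: [0.6, -0.6, 1.0]
gripper_width: 84.7
grasp_force: 0.0
```

```bash
python3 - <<'E'
from h import *
s=read_state(); print({k:np.round(v,3).tolist() for k,v in s.items()})
from scipy.spatial.transform import Rotation as R
d=cap('wrist','w1.png'); T=np.eye(4);T[:3,:3]=R.from_quat(s['ee_rot']).as_matrix();T[:3,3]=s['position']
E=T@np.array(d['tool_from_camera']); print(np.round(d['tool_from_camera'],2),d['intrinsics'][0][0])
np.save('/tmp/E.npy',E)
E
```

```text
{'clock': 2.35, 'joints': [0.276, 0.269, -0.163, 0.0, -1.14, -1.406], 'joint_vel': [0.005, -0.005, -0.0, -0.001, 0.001, -0.002], 'joint_efforts': [0.204, -32.487, 18.453, 4.087, 0.004, 0.004], 'position': [556.297, -8.632, 231.242], 'ee_rot': [-0.219, 0.976, -0.0, -0.0], 'contact_force': [0.593, -0.588, 1.002], 'wrist_torque': [0.054, 0.009, 0.013], 'grasp_force': 0.0, 'gripper_width': 84.735}
[[  -0.     -0.95   -0.31   78.64]
 [   1.      0.     -0.      0.48]
 [   0.     -0.31    0.95 -142.8 ]
 [   0.      0.      0.      1.  ]] 411.36760466107984
```

View pics/w1.png

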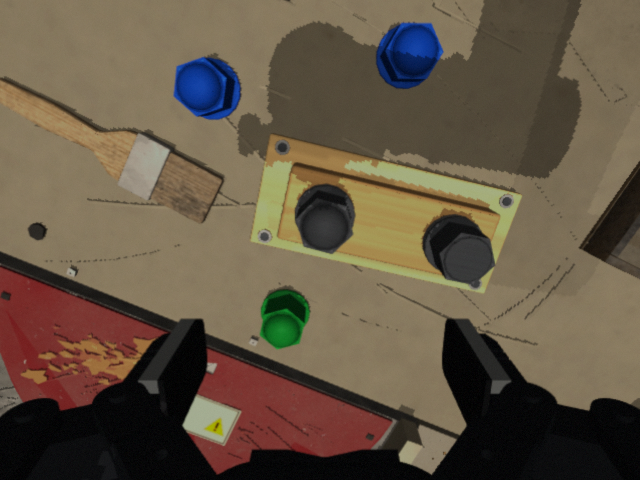

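```bash
python3 - <<'E'
from h import *
from scipy.optimize import least_squares
d=np.load('/tmp/wrist.npz'); P=pts(d,np.load('/tmp/E.npy')); dark=d['img'].max(-1)<115
for c0 in ((557,-6),(533,101)):
    m=(np.hypot(P[...,0]-c0[0],P[...,1]-c0[1])<36)&(P[...,2]>50)&dark
    q=P[m]; print(len(q),'ztop',np.percentile(q[:,2],[50,99]).round(1))
    f=q[(q[:,2]>56)&(q[:,2]<81)][:,:2]
    best=None
    for a0 in np.radians(range(0,60,10)):
        def r(p):
            k=p[2]+np.arange(6)*np.pi/3; return ((f-p[:2])@np.array([np.cos(k),np.sin(k)])).max(1)-19
        s=least_squares(r,[*c0,a0],loss='soft_l1',f_scale=1)
        if best is None or s.cost<best.cost: best=s
    print(len(f),best.x[:2].round(1),'yaw deg',np.degrees(best.x[2]).round(1)%60,'rms',np.sqrt(np.mean(r(best.x)**2)).round(2),np.median(abs(r(best.x))).round(2))
    t=q[(q[:,2]>88)]
    if len(t)>20: print('top pts',t.mean(0).round(1), t[t[:,2]>np.percentile(t[:,2],80)].mean(0).round(1))
    fl=q[(q[:,2]>50)&(q[:,2]<54)]; print('bbox',q.min(0).round(1),q.max(0).round(1))
m=(P[...,2]>30)&(P[...,2]<44)&(np.hypot(P[...,0]-546,P[...,1]-47)<110); print(cv2.minAreaRect(P[m][:,:2].astype(np.float32)))
E
```

```text
12529 ztop [309.4 317.9]
312 [557.7  -7.2] yaw deg 9.8 rms 0.11 0.07
top pts [544.3 -10.5 281.6] [538.8 -11.4 316.2]
bbox [526.3 -41.9  50. ] [578.3  16.6 319.2]
3472 ztop [84.4 87. ]
685 [535.  100.4] yaw deg 13.0 rms 0.25 0.14
bbox [510.4  75.8  50. ] [559.1 121.8  87.7]
((546.3416748046875, 46.11060333251953), (64.26402282714844, 178.98260498046875), 11.875819206237793)
```

```bash
python3 - <<'E'
from h import *
print(tcp_to_grasp, callable(tcp_to_grasp))
E
```

```text
18.700000000000003 False
```

>>> jog_arm:
  plan:
    - [70,[0,0,0.5],[0,0,-0.12]]
    - [70,[0,0,0.9],[0,0,-0.24]]
    - [70,[0,0,0.9],[0,0,-0.24]]
    - [70,[0,0,0.9],[0,0,-0.24]]
    - [70,[0,0,0.9],[0,0,-0.24]]

```text
clock: 3.02
position: [558.1, -6.5, 143.6]
ee_rot: [-0.34, 0.94, -0.0, 0.002]
contact_force: [0.1, -0.4, 0.2]
gripper_width: 70.2
grasp_force: 0.0
```

>>> jog_arm:
  plan:
    - [70,[0,0,0.4],[0,0,0]]
    - [70,[0,0,0.7],[0,0,0]]
    - [60,[0,0,0.87],[0,0,0]]
    - [60,[0,0,0.87],[0,0,0]]
    - [60,[0,0,0.87],[0,0,0]]

```text
clock: 3.65
position: [558.0, -6.3, 55.9]
ee_rot: [-0.341, 0.94, -0.0, 0.002]
contact_force: [-0.3, 0.1, 0.6]
gripper_width: 59.9
grasp_force: 0.0
```

>>> jog_arm:
  plan:
    - [45,[0,0,0],[0,0,0]]
    - [36,[0,0,0],[0,0,0]]
    - [30,[0,0,0],[0,0,0]]
    - [30,[0,0,0],[0,0,0]]
    - [30,[0,0,0],[0,0,0]]
    - [30,[0,0,0],[0,0,0]]

```text
clock: 4.4
position: [558.0, -6.6, 55.8]
ee_rot: [-0.341, 0.94, -0.001, 0.001]
contact_force: [0.4, -2.3, 7.4]
gripper_width: 37.4
grasp_force: 59.4
```

```bash
python3 - <<'E'
from h import *
s=read_state(); print({k:np.round(v,3).tolist() for k,v in s.items()})
E
```

```text
{'clock': 4.4, 'joints': [0.279, 0.461, -0.376, 0.001, -0.731, -1.155], 'joint_vel': [-0.001, -0.001, -0.001, -0.0, -0.0, 0.001], 'joint_efforts': [0.822, -34.467, 12.051, 2.153, 0.111, -0.014], 'position': [558.007, -6.624, 55.832], 'ee_rot': [-0.341, 0.94, -0.001, 0.001], 'contact_force': [0.394, -2.295, 7.423], 'wrist_torque': [-0.382, 0.055, -0.012], 'grasp_force': 59.422, 'gripper_width': 37.376}
```

>>> jog_arm:
  plan:
    - [30,[0,0,0],[0,0,-0.05]]
    - [30,[0,0,0],[0,0,-0.1]]
    - [30,[0,0,0],[0,0,-0.1]]
    - [30,[0,0,0],[0,0,-0.1]]

```text
clock: 4.9
position: [558.2, -7.0, 55.8]
ee_rot: [-0.39, 0.921, -0.001, 0.001]
contact_force: [1.2, -3.7, 4.8]
gripper_width: 37.3
grasp_force: 59.5
```

```bash
cat > st.py <<'E'
from h import *
s=read_state(); q=s['ee_rot']
print(s['clock'],'pos',np.round(s['position'],1),'tool y yaw',(2*np.degrees(np.arctan2(q[1],q[0]))-90).round(2),'F',np.round(s['contact_force'],1),'T',np.round(s['wrist_torque'],3),'q',np.round(s['joints'],2),'w',round(s['gripper_width'],1),'g',round(s['grasp_force'],1), 'q',np.round(q,4))
E
python3 st.py
```

```text
4.9 pos [558.2  -7.   55.8] tool y yaw 135.85 F [ 1.2 -3.7  4.8] T [-0.834 -0.168 -0.007] q [ 0.28  0.46 -0.38  0.   -0.73 -1.05] w 37.3 g 59.5 q [-3.895e-01  9.210e-01 -8.000e-04  1.500e-03]
```

>>> jog_arm:
  plan:
    - [30,[0,0,0],[0,0,-0.05]]
    - [30,[0,0,0],[0,0,-0.1]]
    - [30,[0,0,0],[0,0,-0.1]]

```text
clock: 5.28
position: [558.3, -7.2, 55.9]
ee_rot: [-0.436, 0.9, -0.001, 0.002]
contact_force: [1.5, -3.9, 4.9]
gripper_width: 37.1
grasp_force: 59.5
```

```bash
python3 st.py
```

```text
5.275 pos [558.3  -7.2  55.9] tool y yaw 141.71 F [ 1.5 -3.9  4.9] T [-1.063 -0.349 -0.558] q [ 0.28  0.46 -0.38  0.   -0.73 -0.95] w 37.1 g 59.5 q [-4.361e-01  8.999e-01 -8.000e-04  1.600e-03]
```

Turning counter-clockwise goes solid at 12° (Tz about 0.56 N m). I'll back off and try clockwise.

>>> jog_arm:
  plan:
    - [30,[0,0,0],[0,0,0.12]]
    - [30,[0,0,0],[0,0,0.24]]
    - [30,[0,0,-0.01],[0,0,0.38]]
    - [30,[0,0,-0.01],[0,0,0.45]]
    - [30,[0,0,-0.01],[0,0,0.45]]
    - [30,[0,0,-0.01],[0,0,0.45]]

```text
clock: 6.02
position: [558.0, -6.6, 55.9]
ee_rot: [-0.216, 0.976, -0.0, 0.001]
contact_force: [3.0, -3.5, 1.0]
gripper_width: 37.2
grasp_force: 60.1
```

```bash
python3 st.py
```

```text
6.025 pos [558.   -6.6  55.9] tool y yaw 114.92 F [ 3.  -3.5  1. ] T [-0.81  -1.118  0.081] q [ 0.28  0.46 -0.38  0.   -0.73 -1.42] w 37.2 g 60.1 q [-2.157e-01  9.765e-01 -3.000e-04  1.400e-03]
```

Clockwise turns freely (Tz 0.08), so this is a left-hand thread. First loosening stroke, rising with the nut.

>>> jog_arm:
  plan:
    - [30,[0,0,-0.01],[0,0,0.14]]
    - [30,[0,0,-0.018],[0,0,0.28]]
    - [30,[0,0,-0.026],[0,0,0.42]]
    - [30,[0,0,-0.034],[0,0,0.56]]
    - [30,[0,0,-0.042],[0,0,0.7]]
    - [30,[0,0,-0.048],[0,0,0.84]]
    - [30,[0,0,-0.052],[0,0,0.95]]
    - [30,[0,0,-0.052],[0,0,0.95]]

```text
clock: 7.02
position: [557.9, -6.9, 60.8]
ee_rot: [0.277, 0.961, 0.0, 0.001]
contact_force: [4.4, -3.8, -0.7]
gripper_width: 36.9
grasp_force: 60.2
```

```bash
python3 st.py
```

```text
7.025 pos [557.9  -6.9  60.8] tool y yaw 57.86 F [ 4.4 -3.8 -0.7] T [-1.203 -1.331 -0.003] q [ 0.28  0.45 -0.37  0.   -0.74 -2.41] w 36.9 g 60.2 q [2.768e-01 9.609e-01 2.000e-04 1.200e-03]
```

>>> jog_arm:
  plan:
    - [50,[0,0,0],[0,0,0]]
    - [58,[0,0,0],[0,0,0]]
    - [60,[0,0,0],[0,0,-0.15]]
    - [60,[0,0,0],[0,0,-0.32]]
    - [60,[0,0,0],[0,0,-0.49]]
    - [60,[0,0,0],[0,0,-0.66]]
    - [60,[0,0,0],[0,0,-0.83]]
    - [60,[0,0,0],[0,0,-1]]
    - [60,[0,0,0],[0,0,-1]]
    - [60,[0,0,0],[0,0,-1]]

```text
clock: 8.28
position: [556.4, -6.4, 60.4]
ee_rot: [-0.239, 0.971, 0.0, -0.0]
contact_force: [-0.0, -0.5, 0.1]
gripper_width: 59.9
grasp_force: 0.0
```

```bash
python3 - <<'E'
exec(open('st.py').read())
from scipy.spatial.transform import Rotation as R
from scipy.optimize import least_squares
d=cap('wrist','w2.png'); T=np.eye(4);T[:3,:3]=R.from_quat(s['ee_rot']).as_matrix();T[:3,3]=s['position']
E=T@np.array(d['tool_from_camera']); P=pts(d,E)
m=(np.hypot(P[...,0]-557.7,P[...,1]+7.2)<26)&(P[...,2]>54)&(P[...,2]<115)
q=P[m]; print(len(q),np.percentile(q[:,2],[5,50,95,99]).round(1))
f=q[(q[:,2]>62)&(q[:,2]<87)&(np.hypot(*(q[:,:2]-[557.7,-7.2]).T)<24)][:,:2]
def r(p):
    k=p[2]+np.arange(6)*np.pi/3; return ((f-p[:2])@np.array([np.cos(k),np.sin(k)])).max(1)-19
for a in range(0,60,10):
    z=least_squares(r,[557.7,-7.2,np.radians(a)],loss='soft_l1',f_scale=.5); print(len(f),z.cost.round(2),z.x[:2].round(1),(np.degrees(z.x[2])%60).round(1))
E
```

```text
8.275 pos [556.4  -6.4  60.4] tool y yaw 117.69 F [-0.  -0.5  0.1] T [0.017 0.034 0.025] q [ 0.28  0.45 -0.37 -0.   -0.74 -1.37] w 59.9 g 0.0 q [-2.393e-01  9.709e-01  1.000e-04 -4.000e-04]
16587 [ 56.6  89.8 100.3 101. ]
3465 114.01 [557.7  -6.3] 57.9
3465 114.01 [557.7  -6.3] 57.9
3465 114.01 [557.7  -6.3] 57.9
3465 114.01 [557.7  -6.3] 57.9
3465 114.01 [557.7  -6.3] 57.9
3465 114.01 [557.7  -6.3] 57.9
```

View pics/w2.png

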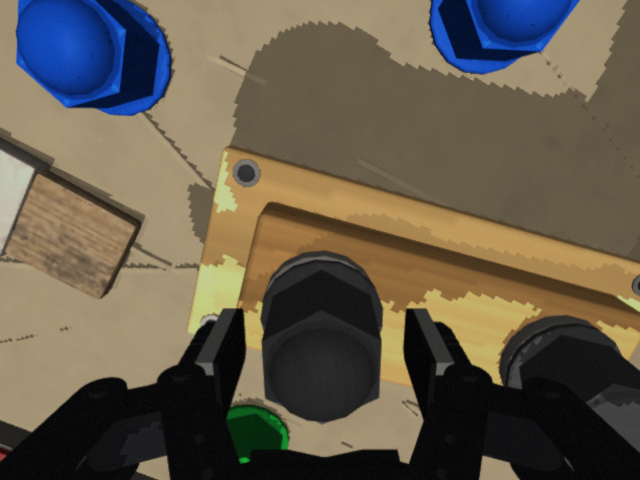

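The nut has turned 72° and risen 5 mm. Its flats line up with the fingers (dome at px (322,375)), and it sits about 1 mm off the tool axis. I'll correct that while regripping.

>>> jog_arm:
  plan:
    - [45,[-0.01,-0.01,0],[0,0,0]]
    - [36,[-0.01,-0.01,0],[0,0,0]]
    - [30,[-0.01,-0.01,0],[0,0,0]]
    - [30,[-0.01,-0.01,0],[0,0,0]]
    - [30,[-0.01,-0.01,0],[0,0,0]]

```text
clock: 8.95
position: [558.4, -6.9, 60.7]
ee_rot: [-0.24, 0.971, -0.0, 0.0]
contact_force: [-0.4, 0.3, 2.4]
gripper_width: 37.2
grasp_force: 60.2
```

>>> jog_arm:
  plan:
    - [30,[0,0,-0.012],[0,0,0.14]]
    - [30,[0,0,-0.02],[0,0,0.28]]
    - [30,[0,0,-0.027],[0,0,0.42]]
    - [30,[0,0,-0.034],[0,0,0.56]]
    - [30,[0,0,-0.04],[0,0,0.7]]
    - [30,[0,0,-0.046],[0,0,0.85]]
    - [30,[0,0,-0.05],[0,0,1]]
    - [30,[0,0,-0.05],[0,0,1]]

```text
clock: 9.95
position: [558.6, -6.9, 65.8]
ee_rot: [0.276, 0.961, 0.0, 0.0]
contact_force: [1.3, -0.2, 2.2]
gripper_width: 37.0
grasp_force: 60.2
```

```bash
python3 st.py
```

```text
9.95 pos [558.6  -6.9  65.8] tool y yaw 57.94 F [ 1.3 -0.2  2.2] T [-0.078 -0.259 -0.017] q [ 0.28  0.45 -0.36  0.   -0.76 -2.41] w 37.0 g 60.2 q [2.762e-01 9.611e-01 2.000e-04 5.000e-04]
```

>>> jog_arm:
  plan:
    - [30,[0,0,-0.006],[0,0,0.1]]
    - [30,[0,0,-0.012],[0,0,0.2]]
    - [30,[0,0,-0.016],[0,0,0.3]]
    - [30,[0,0,-0.016],[0,0,0.3]]

```text
clock: 10.45
position: [558.4, -7.1, 67.3]
ee_rot: [0.422, 0.906, 0.0, 0.0]
contact_force: [1.4, -1.4, 2.0]
gripper_width: 37.1
grasp_force: 60.2
```

>>> jog_arm:
  plan:
    - [30,[0,0,-0.01],[0,0,0]]
    - [30,[0,0,-0.02],[0,0,0]]
    - [30,[0,0,-0.03],[0,0,0]]
    - [30,[0,0,-0.03],[0,0,0]]

```text
clock: 10.95
position: [557.8, -7.1, 69.9]
ee_rot: [0.424, 0.906, -0.0, -0.0]
contact_force: [2.2, -2.6, -3.1]
gripper_width: 36.9
grasp_force: 60.1
```

```bash
python3 st.py
```

```text
10.95 pos [557.8  -7.1  69.9] tool y yaw 39.84 F [ 2.2 -2.6 -3.1] T [-0.82  -0.608 -0.013] q [ 0.28  0.44 -0.36  0.   -0.77 -2.72] w 36.9 g 60.1 q [ 4.239e-01  9.057e-01 -3.000e-04 -3.000e-04]
```

>>> jog_arm:
  plan:
    - [30,[0,0,-0.01],[0,0,0]]
    - [30,[0,0,-0.02],[0,0,0]]
    - [30,[0,0,-0.03],[0,0,0]]
    - [30,[0,0,-0.04],[0,0,0]]
    - [30,[0,0,-0.04],[0,0,0]]

```text
clock: 11.58
position: [558.0, -7.0, 74.3]
ee_rot: [0.424, 0.906, -0.0, -0.0]
contact_force: [2.2, -2.2, -3.0]
gripper_width: 36.9
grasp_force: 60.2
```

```bash
python3 st.py
```

```text
11.575 pos [558.   -7.   74.3] tool y yaw 39.83 F [ 2.2 -2.2 -3. ] T [-0.706 -0.327 -0.038] q [ 0.28  0.44 -0.36  0.   -0.78 -2.72] w 36.9 g 60.2 q [ 4.240e-01  9.057e-01 -1.000e-04 -0.000e+00]
```

It's free: Fz stays at about -3 N, which is the nut's weight plus slight friction. Lifting it clear.

>>> jog_arm:
  plan:
    - [30,[0,0,-0.05],[0,0,0]]
    - [30,[0,0,-0.12],[0,0,0]]
    - [30,[0,0,-0.2],[0,0,0]]
    - [30,[0,0,-0.32],[0,0,0]]
    - [30,[0,0,-0.5],[0,0,0]]
    - [30,[0,0,-0.7],[0,0,0]]
    - [30,[0,0,-0.82],[0,0,0]]
    - [30,[0,0,-0.84],[0,0,0]]
    - [30,[0,0,-0.84],[0,0,0]]
    - [30,[0,0,-0.84],[0,0,0]]

```text
clock: 12.82
position: [557.6, -7.1, 157.2]
ee_rot: [0.424, 0.906, -0.001, -0.001]
contact_force: [0.4, -0.7, -0.9]
gripper_width: 37.0
grasp_force: 60.3
```

```bash
python3 st.py; python3 - <<'E'
from h import *
d=cap('scene','s3.png'); P=pts(d)
cv2.imwrite('pics/s3c.png',cv2.resize(d['img'][150:310,200:420],None,fx=3,fy=3,interpolation=cv2.INTER_CUBIC)[:,:,::-1])
m=(np.hypot(P[...,0]-557.7,P[...,1]+7)<30)&(P[...,2]>85)&(P[...,2]<200)
q=P[m]; print(q[:,2].min(), np.percentile(q[:,2],[1,5]))
E
```

```text
12.825 pos [557.6  -7.1 157.2] tool y yaw 39.82 F [ 0.4 -0.7 -0.9] T [-0.026  0.005  0.012] q [ 0.28  0.34 -0.26 -0.   -0.97 -2.72] w 37.0 g 60.3 q [ 4.240e-01  9.056e-01 -5.000e-04 -8.000e-04]
149.62798162979306 [151.24305676 152.81681932]
```

View pics/s3c.png

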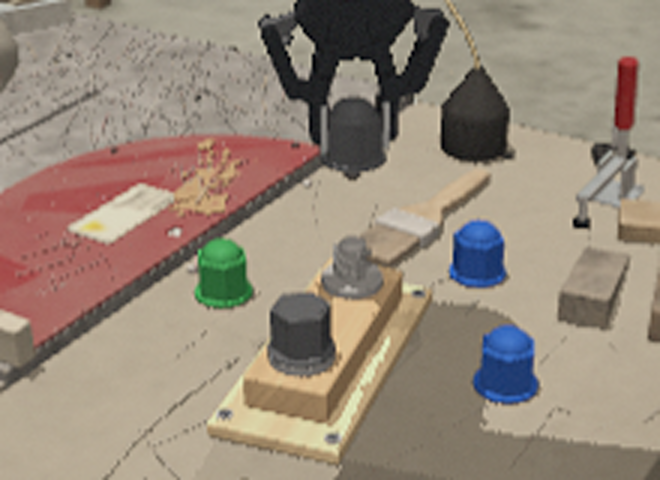

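The crop shows the domed cap held level in the gripper at (353,130), the bare thread exposed at (350,260), and the flat cap still in place at (302,330). The mouth is at z ≈ 150 mm, about 110 mm above the rack block and 70 mm above the arbor tip. Handing in.

```bash
python3 -c "
from bench import *
print(job_done())"
```

```text
the job is handed in; nothing more can be done
None
```

The domed cap was on the left-hand thread: I unscrewed it clockwise and am holding it level about 110 mm above the rack block (70 mm above the arbor tip), with the flat cap still on its arbor and nothing else touched; the job is handed in, and no verdict came back.

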